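# Sweep the loose nuts into the pan

### The arm

A 6-joint arm with a two-finger parallel gripper is mounted at the origin on the work surface; the furniture and walls round the work are solid. World frame = base frame: x ahead of the robot, y to its left, z up, the work surface at z = 0. Lengths are in m, angles in rad, forces in N, time in s.
With the tool pointing down it reaches from about 0.25 to 0.8 m from the base axis. Payload 3.9 kg.
Tool frame: the origin (TCP) lies between the finger pads; the fingertips stand 19 mm ahead of it and the grasp point (between the pads) is the TCP; z points along the fingers, y is the line along which they close (so a half turn about z gives the same grasp; the last joint's range is limited). The gripper opens to 85 mm and grips with 20 to 120 N. Pads are 22 mm wide; open, the fingers measure 114 mm over their backs; the gripper's body (76 mm by 85 mm) begins 54 mm behind the grasp point. The pads swing forward as they close: fully open they stand 13 mm farther back than shut.
Start: joints at [-1.308, 0.26, -0.138, 1.173, 0, 1.571], TCP at [0.136, -0.507, 0.25] pointing down, gripper open.
Joint ranges: [-2.78, 2.78], [-0.83, 1.72], [-1.28, 1.37], [-1.9, 2.12], [-1.57, 1.48], [-3.14, 3.14]. Speed limits (rad/s): [2.57, 2.57, 3.14, 3.14, 3.14, 3.14].

### API

Orientations are given as a unit quaternion [w, x, y, z].
In Python, from station import manip gives the robot as it stands. Calls block until the motion is done:
- manip.goto(position, orientation): joint-space move of the TCP to a pose.
- manip.line_to(position, feed=0.15, frame=None): straight line of the TCP; frame=None keeps the orientation; feed is the mean speed in m/s.
- manip.move_joints(angles): joint-space move.
- manip.ungrasp() and manip.close_gripper(strength=None): open the fingers fully, or close them until they stop; strength is the grip in N (None keeps the last).
- manip.pause(seconds).
- manip.inverse_kinematics(position, orientation): joint angles nearest the present ones, or None.
- manip.read_camera(name): name is "scene" or "top" or "wrist"; returns a dict with "img" (384x512x3 uint8, red, green, blue), "vertical_fov" (degrees; the focal length in pixels is half the picture's height over the tangent of half this angle, whatever the lens; pixels are square), "cx", "cy" (the principal point, pixels), "position" and "orientation" of the camera in the world. Camera axes: x right, y up, looking along -z (the intrinsics and any distortion apply to the point x, -y, -z); pixel columns grow to the right and rows downward; lengths in m; the calibration is good to about 2 mm. A picture is of the moment at which its call begins. There is no depth.
A pose or a line that the arm cannot do raises manip.IKError and nothing moves.
- manip.close_job(): hands the job in; it is judged then, once.
Readings, each from a call of its own:
- manip.get_clock(): time.
- manip.get_joint_positions(): joint angles.
- manip.get_joint_vel(): joint speeds.
- manip.get_joint_efforts(): joint torques, N m.
- manip.get_eef_pos(): TCP position.
- manip.get_tcp_rot(): TCP orientation.
- manip.get_contact_force(): force on the tool from outside, world axes, zero at the start.
- manip.get_moment(): the same for the moment, N m.
- manip.get_width(): finger opening in m.
- manip.get_grip_force(): force on a finger pad.
Only numpy, scipy, OpenCV 4.12 (cv2) and the standard library are available. Lean on these libraries where they do the work, as an engineer would, in place of code of your own. Each camera call takes 0.05 s, during which the arm holds its last target. There are 200 camera calls.

### The job

Sweep the three loose steel hex nuts across the plywood riser into the open-fronted metal pan, so that all three lie flat and wholly inside it, past its sloping lip. Push them along the board with the outside of the fingers: do not pick up, lift or carry a nut. Leave the vial, the white jar cap and the petri dish on the riser standing where they are.

Things in the scene. Friction and masses are not known exactly. Their poses are not given: they have to be found in the camera images.
- riser: fixed plywood board on four feet, 310 (x) x 350 (y) mm; origin on the bench under its centre, its top surface is 60 mm above the origin; z up
- pan: fixed open-fronted pan of plain sheet metal lying on the riser, 180 mm wide (its x), floor 100 mm deep (its y, from -50 to +50 mm) and 3 mm thick; walls 4 mm thick and 29 mm high (with their rolled rim) along both sides and the back (+y); the front (-y side) is open, with a lip the full width that slopes from the board at y = -66 mm up to the floor at y = -50 mm; inner width 172 mm. Origin on the board under the centre of the floor, z up
- nut1: loose steel hex nut lying flat on the riser, 30 mm across flats, 35 mm across corners, 16 mm thick, 60 g; slides when pushed; origin at the centre of its underside, z up; yaw is arbitrary
- nut2: loose steel hex nut lying flat on the riser, 30 mm across flats, 35 mm across corners, 16 mm thick, 60 g; slides when pushed; origin at the centre of its underside, z up; yaw is arbitrary
- nut3: loose steel hex nut lying flat on the riser, 30 mm across flats, 35 mm across corners, 16 mm thick, 60 g; slides when pushed; origin at the centre of its underside, z up; yaw is arbitrary
- vial: small sample vial with dark cap standing upright among the nuts, 19 mm diameter, 42 mm high, loose and easily tipped; must stay; origin at the centre of its underside, z up
- cap: white round jar cap, open side up, 60 mm diameter, 22 mm high, loose, on the near strip of the riser; must stay; origin at the centre of its underside
- dish: flat round green petri dish, 60 mm diameter, up to 12 mm high, loose, on the near strip of the riser; must stay; origin at the centre of its underside

How it is judged:
At the end, for the whole second after the job is handed in: All three nuts lie flat (within 0.15 rad) and at rest on the pan's floor between its walls, each centre at least 14 mm past the rear edge of the sloping lip; vial, cap and dish are within 15 mm of where they stood and the vial is upright (x of nut1 in the frame of pan between -0.073 and 0.073 m and y of nut1 in the frame of pan between -0.036 and 0.045 m and z of nut1 in the frame of pan between -0.003 and 0.01 m and angle between each of nut1, nut2, nut3's own z axis and vertical below 0.15 rad and linear speed of each of nut1, nut2, nut3 below 0.02 m/s and x of nut2 in the frame of pan between -0.073 and 0.073 m and y of nut2 in the frame of pan between -0.036 and 0.045 m and z of nut2 in the frame of pan between -0.003 and 0.01 m and x of nut3 in the frame of pan between -0.073 and 0.073 m and y of nut3 in the frame of pan between -0.036 and 0.045 m and z of nut3 in the frame of pan between -0.003 and 0.01 m and distance of each of vial, cap, dish from where it was at the start of the episode below 0.015 m and angle between vial's own z axis and vertical below 0.2 rad); the robot touches nothing.
It fails at once if a nut is lifted more than 12 mm above the riser's top (height (world z) of any of nut1, nut2, nut3 above 0.072 m).
It fails at once if the glass vial is pushed 15 mm or more from its place, or lifted (distance of vial from where it was at the start of the episode above 0.015 m).
It fails at once if the white jar cap is pushed 15 mm or more from its place, or lifted (distance of cap from where it was at the start of the episode above 0.015 m).
It fails at once if the green petri dish is pushed 15 mm or more from its place, or lifted (distance of dish from where it was at the start of the episode above 0.015 m).
It fails at once if the vial is tipped over (angle between vial's own z axis and vertical above 0.4 rad).
It also fails if it takes over 54 s, if anything falls off the work surface, if the arm or the gripper's body presses on something with over 40 N, if the wrist force passes 120 N, or if a joint passes its speed limit or range.

## Working session

There is one attempt and no reset: what is moved stays moved. The work goes in short steps, each a Python script; the robot and the scene stay as the last script left them, time stands still between calls to the robot, and variables do not carry over. Pictures are saved under pics/ and viewed, at most 10 in all, crops included, and the job is handed in when it is done.

```bash
mkdir -p pics; ls; python3 - <<'E'
from station import manip
import cv2,pickle
for n in ["scene","top"]:
    c=manip.read_camera(n); pickle.dump(c,open(n+".pkl","wb"))
    print(n,{k:v for k,v in c.items() if k!="img"})
    cv2.imwrite(f"pics/{n}0.png",c["img"][:,:,::-1])
print(manip.get_clock(),manip.get_tcp_rot())
E
```

```text
pics
scene {'vertical_fov': 57.95948121240367, 'cx': 252.15087118802634, 'cy': 190.9758315543827, 'position': array([ 0.7069898 , -0.19118807,  0.76936456]), 'orientation': array([0.92647075, 0.29918219, 0.06587592, 0.21863742])}
top {'vertical_fov': 43.14413822329005, 'cx': 255.6011745458645, 'cy': 194.54432771076583, 'position': array([0.38750761, 0.23700711, 0.89720607]), 'orientation': array([-0.69733123, -0.05520332,  0.02996676,  0.71399142])}
0.1 [-8.98936859e-04  9.91379662e-01  1.31017338e-01 -1.24568238e-04]
```

View pics/scene0.png

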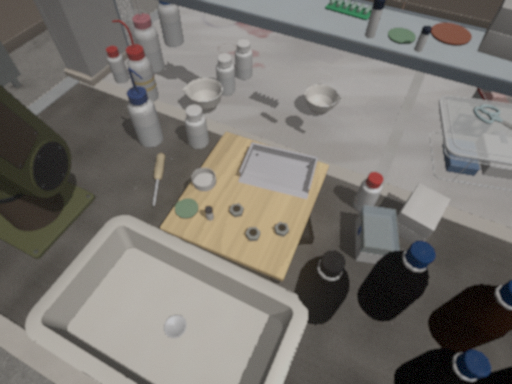

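View pics/top0.png

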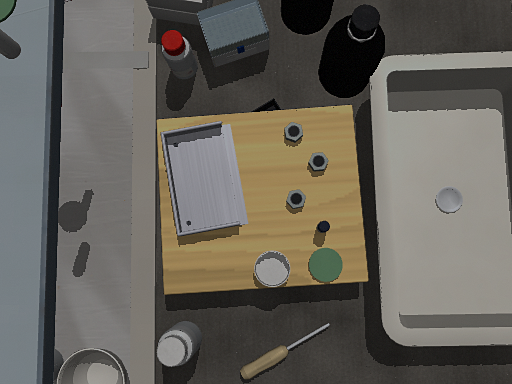

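Scene view: nuts at about (236,210), (252,234) and (282,229), with the vial at (209,213). Top view: nuts at (293,131), (318,161) and (296,199), vial at (323,228), cap at (272,268), dish at (325,265). The pan spans roughly (165..245, 125..235), opening to the right, which is -y.

```bash
cat > h.py <<'E'
import numpy as np,cv2,pickle
from scipy.spatial.transform import Rotation as R
def ray(c,uv):
    f=c["img"].shape[0]/2/np.tan(np.radians(c["vertical_fov"])/2)
    d=np.array([(uv[0]-c["cx"])/f,-(uv[1]-c["cy"])/f,-1.])
    return np.array(c["position"]),R.from_quat(np.roll(c["orientation"],-1)).apply(d)
def plane(c,uv,z):
    p,d=ray(c,uv); return p+d*(z-p[2])/d[2]
def tri(c1,u1,c2,u2):
    p,d=ray(c1,u1);q,e=ray(c2,u2)
    s=np.linalg.lstsq(np.c_[d,-e],q-p,rcond=None)[0]
    a,b=p+d*s[0],q+e*s[1]; return (a+b)/2,np.linalg.norm(a-b)
def blobs(c,lo=40,hi=2000):
    """non-wood (low saturation) blobs"""
    hsv=cv2.cvtColor(c["img"],cv2.COLOR_RGB2HSV)
    m=cv2.inRange(hsv,(12,70,90),(28,255,255))
    n,_,st,ce=cv2.connectedComponentsWithStats(255-m)
    return [(ce[i].round(1),st[i]) for i in range(1,n) if lo<st[i][4]<hi]
E
python3 - <<'E'
from h import *
T=pickle.load(open("top.pkl","rb"));S=pickle.load(open("scene.pkl","rb"))
for n,c,box in (("top",T,(150,370,100,300)),("scene",S,(160,335,130,285))):
    print(n)
    for ce,st in blobs(c,40,20000):
        if box[0]<ce[0]<box[1] and box[2]<ce[1]<box[3]: print(ce,st,plane(c,ce,.068).round(4)[:2])
    x0,x1,y0,y1=box
    cv2.imwrite(f"pics/{n}crop.png",cv2.resize(c["img"][y0:y1,x0:x1,::-1],None,fx=3,fy=3,interpolation=cv2.INTER_CUBIC))
print("riser corners",[plane(T,p,.06).round(3) for p in ((157,120),(352,106),(368,281),(165,295))])
E
```

```text
top
[203.3 181.5] [ 161  121   87  126 8072] [0.5134 0.3558]
[293.  133.2] [283 122  20  25 339] [0.5943 0.1981]
[317.3 163.7] [307 152  22  25 367] [0.5392 0.1579]
[295.4 200.7] [285 189  21  25 348] [0.4759 0.1976]
[320.7 232.7] [313 221  17  26 269] [0.4203 0.1565]
scene
[236.3 209.4] [229 202  15  15 169] [0.4789 0.1968]
[208.9 213.4] [205 206   9  16 111] [0.426  0.1575]
[281.4 228.5] [274 221  16  16 189] [0.5966 0.1973]
[252.8 233.1] [245 226  16  15 190] [0.5428 0.1569]
riser corners [array([0.628, 0.439, 0.06 ]), array([0.642, 0.092, 0.06 ]), array([0.338, 0.079, 0.06 ]), array([0.321, 0.424, 0.06 ])]
```

View pics/topcrop.png

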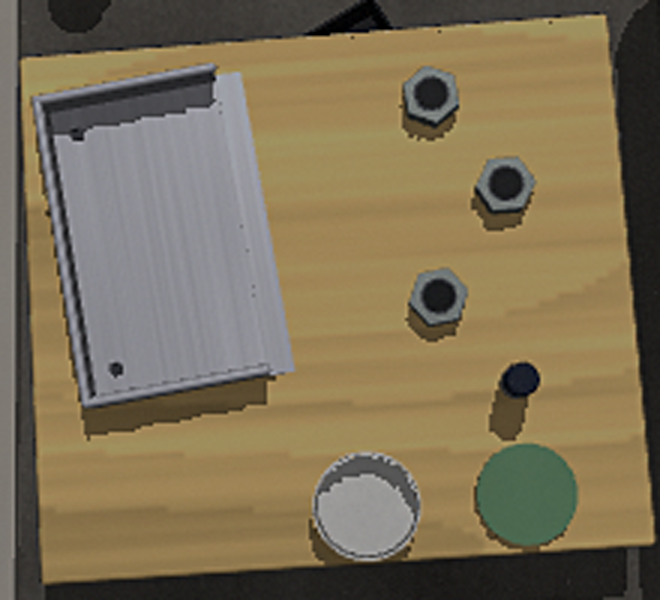

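View pics/scenecrop.png

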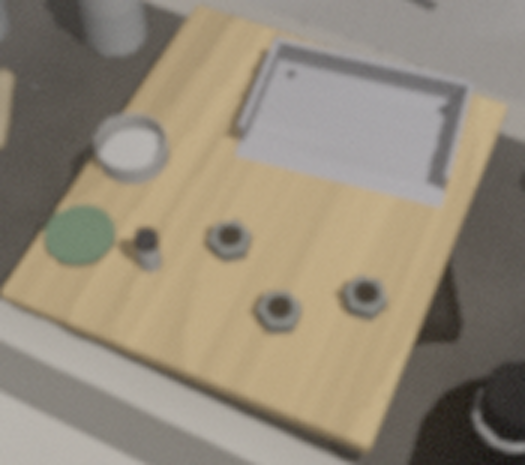

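The crops show nut A top centre at (294,131) in the top view, B at (318.7,161.3), C at (296,198.7) and the vial cap at (323.3,226.3). The pan lip corners are at (230,124) and (247.7,224).

```bash
python3 - <<'E'
from h import *
T=pickle.load(open("top.pkl","rb"));S=pickle.load(open("scene.pkl","rb"))
t=lambda u,v:(u/3+150-.33,v/3+100-.33); s=lambda u,v:(u/3+160-.33,v/3+130-.33)
for n,a,b in (("A",(432,93),(365,291)),("B",(506,184),(278,306)),("C",(438,296),(230,235)),("vial top",(520,379),(146,238)),("lip+x",(240,72),(443,202)),("lip-x",(293,373),(238,155)),("rim +x back",(37,97),(470,87)),("rim -x back",(85,405),(275,42)),("cap rim",(366,506),(131,147)),("dish",(526,494),(80,236))):
    p,e=tri(T,t(*a),S,s(*b)); print(n,p.round(4),round(e,4))
for n,a,z in (("A",(432,93),.076),("B",(506,184),.076),("C",(438,296),.076),("vial",(520,379),.102),("lip+",(240,72),.06),("lip-",(293,373),.06),("back+",(37,97),.09),("back-",(85,405),.09),("front+ rim",(215,68),.09),("front- rim",(270,370),.09),("cap",(366,506),.082),("dish",(526,494),.072)):
    print(n,plane(T,t(*a),z).round(4))
from station import manip
print(manip.get_eef_pos(),R.from_quat(np.roll(manip.get_tcp_rot(),-1)).as_matrix().round(3))
E
```

```text
A [0.5962 0.197  0.0769] 0.0007
B [0.5422 0.1564 0.0751] 0.0008
C [0.4792 0.1972 0.0739] 0.0004
vial top [0.4297 0.1545 0.0942] 0.0011
lip+x [0.6168 0.3094 0.0641] 0.0022
lip-x [0.4397 0.2822 0.0554] 0.0024
rim +x back [0.5983 0.4238 0.0823] 0.0035
rim -x back [0.4209 0.3971 0.0792] 0.0028
cap rim [0.3616 0.2407 0.0695] 0.0016
dish [0.3665 0.1501 0.0591] 0.0008
A [0.5967 0.1972 0.076 ]
B [0.5424 0.1567 0.076 ]
C [0.4791 0.1974 0.076 ]
vial [0.4297 0.1557 0.102 ]
lip+ [0.617  0.3091 0.06  ]
lip- [0.4385 0.2812 0.06  ]
back+ [0.5978 0.423  0.09  ]
back- [0.4216 0.3958 0.09  ]
front+ rim [0.6116 0.3208 0.09  ]
front- rim [0.4386 0.2924 0.09  ]
cap [0.3626 0.2411 0.082 ]
dish [0.3671 0.1517 0.072 ]
[ 0.13624203 -0.50641738  0.24951394] [[ 0.966  0.26  -0.   ]
 [ 0.26  -0.966  0.002]
 [-0.    -0.002 -1.   ]]
```

```bash
cat >> h.py <<'E'
yaw=0.155
ex=np.array([np.cos(yaw),np.sin(yaw)]);ey=np.array([-ex[1],ex[0]]);O=np.array([.5176,.3604])
def W(x,y,z): return list(O+x*ex+y*ey)+[z]
def topan(p): d=np.array(p[:2])-O; return d@ex,d@ey
E
python3 - <<'E'
from h import *
T=pickle.load(open("top.pkl","rb"));S=pickle.load(open("scene.pkl","rb"))
print("bottle top",tri(T,(365,18),S,(331,261)),"red",tri(T,(173,41),S,(374,180)))
for n,p in (("A",(.5965,.1971)),("B",(.5423,.1566)),("C",(.4791,.1973)),("vial",(.4297,.155)),("cap",(.362,.241))): print(n,np.round(topan(p),4))
from station import manip
def q(s):
    M=np.c_[s*np.r_[ey,0],s*np.r_[ex,0],[0,0,-1]]; return np.roll(R.from_matrix(M).as_quat(),1)
for s in (1,-1):
    for p in ((.053,-.215,.085),(.05,-.036,.085),(-.007,-.25,.085),(-.062,-.036,.085),(-.062,-.036,.2)):
        j=manip.inverse_kinematics(W(*p),q(s)); print(s,None if j is None else np.round(j,2))
E
```

```text
bottle top (array([0.72314651, 0.09441083, 0.21975665]), np.float64(0.003759376713821438)) red (array([0.75038817, 0.39921999, 0.10848378]), np.float64(0.0032590249728227812))
A [ 0.0527 -0.1735]
B [-0.0071 -0.2052]
C [-0.0632 -0.1552]
vial [-0.1186 -0.1894]
cap [-0.1722 -0.0939]
1 [ 0.25  0.53 -0.16  0.88  0.    1.67]
1 [ 0.53  0.59 -0.05  0.93  0.    1.94]
1 [ 0.2   0.44 -0.33  0.8   0.    1.62]
1 [ 0.6   0.44 -0.33  0.8   0.    2.01]
1 [ 0.6   0.34 -0.15  1.08  0.    2.01]
-1 [ 0.25  0.53 -0.16  0.88  0.   -1.47]
-1 [ 0.53  0.59 -0.05  0.93  0.   -1.2 ]
-1 [ 0.2   0.44 -0.33  0.8   0.   -1.52]
-1 [ 0.6   0.44 -0.33  0.8   0.   -1.13]
-1 [ 0.6   0.34 -0.15  1.08  0.   -1.13]
```

```bash
cat >> h.py <<'E'
Q=np.roll(R.from_matrix(np.c_[np.r_[ey,0],np.r_[ex,0],[0,0,-1]]).as_quat(),1)
def sweep(manip,x0,y0,x1,y1,z=.0855,zs=.16):
    manip.goto(W(x0,y0,zs),Q)
    manip.line_to(W(x0,y0,z),feed=.1)
    manip.line_to(W(x1,y1,z),feed=.06)
    print("end",np.round(topan(manip.get_eef_pos()),4),manip.get_eef_pos()[2].round(4),"F",np.round(manip.get_contact_force(),1),manip.get_clock())
    manip.line_to(W(x1,y1-.02,z),feed=.1)
    manip.line_to(W(x1,y1-.02,zs),feed=.15)
E
python3 - <<'E'
from h import *
from station import manip
manip.close_gripper(20)
j=list(manip.get_joint_positions()); j[0]=.3; j[5]=1.7; manip.move_joints(j)
sweep(manip,.0527,-.215,.05,-.036)
manip.goto(W(-.03,-.28,.2),Q)
c=manip.read_camera("top"); pickle.dump(c,open("t1.pkl","wb"))
cv2.imwrite("pics/t1.png",cv2.resize(c["img"][80:310,140:400,::-1],None,fx=2.5,fy=2.5))
print(manip.get_clock(),manip.get_width())
E
```

```text
end [ 0.05   -0.0361] 0.0855 F [-0.6 -0.6 -0.1] 8.1583
10.1583 -0.0004959736165305954
```

View pics/t1.png

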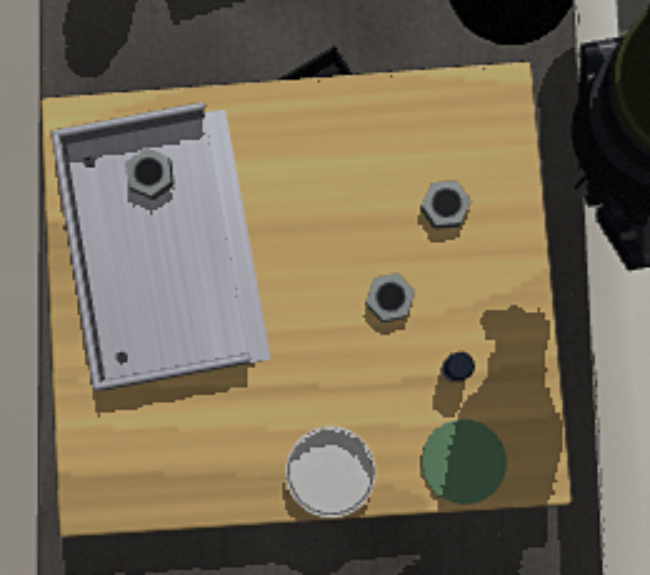

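Nut A lies in the pan at crop (150,173), full image (200,149), and everything else is where it was. I'll run the same sweep for B, then C.

```bash
python3 - <<'E'
from h import *
from station import manip
c=pickle.load(open("t1.pkl","rb"))
print("A",np.round(topan(plane(c,(199.7,148.9),.079)),4))
sweep(manip,-.0071,-.247,-.005,-.036)
sweep(manip,-.0632,-.197,-.059,-.036)
manip.goto(W(-.03,-.28,.2),Q)
c=manip.read_camera("top"); pickle.dump(c,open("t2.pkl","wb"))
cv2.imwrite("pics/t2.png",cv2.resize(c["img"][80:310,140:400,::-1],None,fx=2.5,fy=2.5))
print(manip.get_clock())
E
```

```text
A [ 0.0505 -0.0083]
end [-0.005  -0.0361] 0.0855 F [ 0.2  0.1 -0.2] 15.0583
end [-0.059  -0.0361] 0.0856 F [ 0.2  0.4 -0.2] 20.4417
22.4083
```

View pics/t2.png

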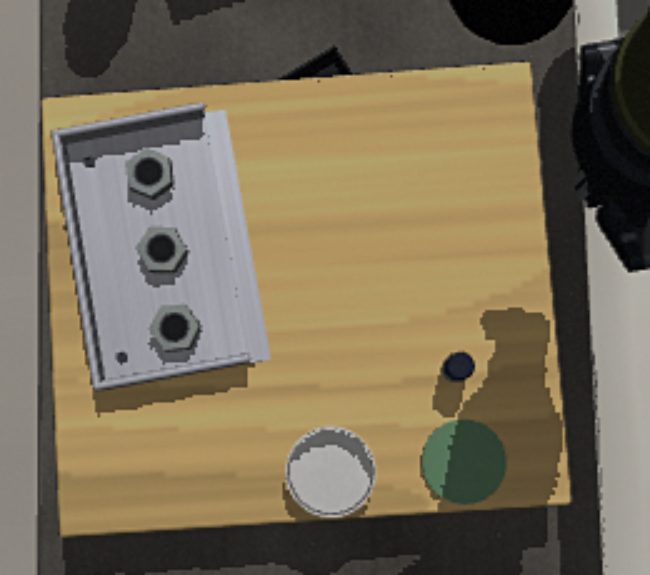

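All three nuts lie in the pan at crop (150,173), (161,250) and (175,328). The vial (459,366), cap and dish have not moved, and the arm is clear.

```bash
python3 - <<'E'
from h import *
from station import manip
c=pickle.load(open("t2.pkl","rb"))
for u,v in ((150,173),(161,250),(175,328)): print(np.round(topan(plane(c,(u/2.5+140-.3,v/2.5+80-.3),.079)),4))
print(manip.close_job())
E
```

```text
[ 0.0505 -0.0083]
[-0.0039 -0.0071]
[-0.0584 -0.0077]
the job is handed in; nothing more can be done
None
```

I swept all three nuts into the pan and handed the job in at about 22 s; they measured about 28 mm inside the 14 mm limit past the lip, and the vial, cap and dish showed no movement in the last picture, though the handing-in call returned no verdict.

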